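Blow a heat sink clean at the air duster station

TASK

Set the finned heat sink flat, fins up, in the tray of the slide, then push the tray along its track as far as it goes, so the heat sink is under the duster can's tube. Then press the can's nozzle cap all the way down, slowly and gently, without leaning hard on the can or its stand, and let it spring back up. Do not press the cap before the tray is home, and leave the transformer, the relay and the screwdriver where they are.

Things in the scene. Friction and masses are not known exactly. Their poses are not given: they have to be found in the camera images.
- heatsink: loose bare aluminium heat sink, 50 x 36 mm (its x, y) and 28 mm tall: a 6 mm base with six upright fins running along its x. Origin at the centre of its underside, z up. Grip it across its 36 mm (along its y) on the outer fins; about 0.09 kg. It may lie in the tray at any yaw.
- track: fixed steel track, 60 mm wide (x), 380 mm long (y), 12 mm high; same yaw as the duster stand. Origin on the bench under the end of the tube, where the tray's centre comes to stand. The tray slides along +y to an end stop. The duster can's axis is at x = +90 mm, y = 0 in this frame.
- carriage (a joint): travel of the tray along the track's +y, m: starts between 0 and 0.03, end stop (home, under the tube) at 0.15. It stays where it is left; it takes about 2 N to slide.
- tray_floor (a point): centre of the tray's inner floor, 18 mm above the bench, axes as the track's. The tray is an open aluminium tray, inside 70 (x) x 84 (y) mm; walls 4 mm thick, rim 12 mm above this floor.
- push_tab (a point): top centre of the aluminium push tab that stands on the tray's tail, 110 mm behind the tray's centre (-y): a plate 40 mm wide (x), 10 mm thick (y), its top 70 mm above the bench. Push it from behind towards +y, or pinch it.
- duster: fixed clamp stand (110 mm square foot, 133 mm column at +x) holding an upright grey air duster can, 52 mm wide. Origin on the bench under the can's axis, z up. The nozzle cap is on top, on this axis. From 10 mm below its top a 6 mm tube, moving with the cap, reaches 90 mm to -x, then down to 83-113 mm above the bench. Over 40 N of push on any part of stand, can or cap spoils the valve.
- nozzle (a joint): how far the nozzle cap is pressed down, m: 0 up, 0.008 fully down on its hard stop. White round cap, flat top 30 mm wide. The spring needs 5 N to start and 11 N when fully down. Cans are clamped at different heights: the unpressed top is anywhere from 172 to 202 mm above the bench, not reported: feel or look for it. Press slowly (about 15 mm/s).
- transformer: bystander: small transformer, dark steel core 44 x 16 x 38 mm with a copper winding 36 mm wide; origin at the centre of its underside.
- relay: bystander: grey box relay on a black 46 x 34 mm base, 34 mm tall; origin at the centre of its underside.
- screwdriver: bystander: screwdriver, 180 mm long, black handle, lying on the bench beyond the can.
Mind the look-alikes: they are no part of the job. What is shaped like the duster but yellow is not meant.

How it is judged (in metres and radians):
On the way, in this order (a step that is already met when the one before it is completed fails the run):
1. the heat sink sits flat in the tray, released (x of heatsink in the frame of tray_floor between -0.022 and 0.022 m and y of heatsink in the frame of tray_floor between -0.03 and 0.03 m and z of heatsink in the frame of tray_floor between -0.004 and 0.004 m and angle between heatsink's own z axis and vertical below 0.12 rad and contact force between the fingers and heatsink below 0.1 N), for 0.2 s.
2. the tray is pushed home with the heat sink in it (x of heatsink in the frame of tray_floor between -0.022 and 0.022 m and y of heatsink in the frame of tray_floor between -0.03 and 0.03 m and z of heatsink in the frame of tray_floor between -0.004 and 0.004 m and angle between heatsink's own z axis and vertical below 0.12 rad and value of joint carriage above 0.145 m), for 0.2 s.
3. the nozzle cap is pressed fully down with the tray home (all of step 2 and value of joint nozzle above 0.0072 m), for 0.1 s.
4. the nozzle cap has sprung back up (value of joint nozzle below 0.0015 m), for 0.2 s.
At the end, for the whole second after the job is handed in: The heat sink lies flat (within 7 degrees) and at rest on the tray's floor inside its walls, the tray is home within 5 mm of its end stop, and the nozzle cap, having been pressed to within 0.8 mm of its hard stop for 0.1 s, is back up (within 1.5 mm) (all of step 2 and value of joint nozzle below 0.0015 m and linear speed of heatsink below 0.02 m/s); the robot touches nothing.
It fails at once if the cap is pressed (over 4 mm) before the tray is home (value of joint nozzle above 0.004 m and value of joint carriage below 0.142 m).
It fails at once if the robot pushes the duster stand, can or cap with over 40 N (contact force between anything else and duster above 40 N).
It fails at once if a bystander is moved by over 25 mm (distance of any of transformer, relay, screwdriver from where it was at the start of the episode above 0.025 m).
It also fails if it takes over 67 s, if anything falls off the work surface, if the arm or the gripper's body presses on something with over 40 N, if the wrist force passes 120 N, or if a joint passes its speed limit or range.

ROBOT

A 7-joint arm with a two-finger parallel gripper is mounted at the origin on the work surface. World frame = base frame: x ahead of the robot, y to its left, z up, the work surface at z = 0. Lengths are in mm, angles in rad, forces in N, time in s.
With the tool pointing down it reaches from about 425 to 825 mm from the base axis. Payload 3.6 kg.
Tool frame: the origin (TCP) lies on the centre line of the jaws, within the pads' length; the fingertips stand 11 mm ahead of it and the grasp point (between the pads) lies 8 mm behind it; z points along the fingers, y is the line along which they close (so a half turn about z gives the same grasp; the last joint's range is limited). The gripper opens to 93 mm and grips with 3 to 60 N. Pads are 15 mm wide; open, the fingers measure 128 mm over their backs; the gripper's body (75 mm by 188 mm) begins 65 mm behind the grasp point.
Start: joints at [-1.319, 0.615, -0.013, 1.423, 0.008, 1.103, -0.04], TCP at [178.224, 625.059, 229.64] pointing down, gripper open.
Joint ranges: [-3.12, 3.12], [-0.3, 2.06], [-1.34, 1.32], [0.26, 2.42], [-1.36, 4.5], [0.01, 1.98], [-2.84, 2.84]. Speed limits (rad/s): [2.79, 2.79, 3.14, 3.14, 3.14, 3.14, 3.14].

INTERFACE

Orientations are given as a unit quaternion [x, y, z, w].
In Python, from cell import env, imaging gives the robot as it stands. The module is installed in compiled form; this text tells all that it offers.
- The arm moves only by the tool jog_arm, never from a script. Its argument "steps" is a list of rows, each a list of 7 numbers: the shift along the tool's x, y, z in mm, then the turn, a rotation vector about the tool's x, y, z in degrees, then the opening in per cent of the stroke, from 0 (shut) to 100 (fully open). A call has exactly 8 rows; each row shifts and turns the commanded pose from where the row before left it, along the tool's axes as they then stand; what a row does not reach is not made up. A row lasts 1/12 s, in which the tool goes at most 41.7 mm and 7.16 degrees, less where a joint would pass 70% of its speed; a pose out of reach is approached as far as the arm can. A call is refused whole if a number of a shift passes 41.7 or a number of a turn 7.16, either way. A call with a gripper value outside its range is refused whole. The fingers move at their own pace and stop on an object; "squeeze" is the grip in N (left out, the last holds). Time passes only in rows, so rows that do not move let the fingers close, or fill a call up. It gives the time, the measured TCP pose, the force, the opening and the grip force at its end, in the units of the state.
- env.observe(): the state, without advancing time (a new reading comes with each control period).
- imaging.get_image(name): name is "scene" or "top" or "wrist"; returns a dict with "color" (420x560x3 uint8, blue, green, red), "fx", "fy", "cx", "cy" (pixels), "rvec" (rotation vector, rad) and "tvec" (3), from world to camera coordinates, as OpenCV has them. Camera axes: x right, y down, z forward; pixel columns grow to the right and rows downward; lengths in mm; the calibration is good to about 2 mm. A picture is of the moment at which its call begins. There is no depth.
- env.finish_job(): hands the job in; it is judged then, once.
The state is a dict: "time": time; "joint_positions": joint angles; "qvel": joint speeds; "joint_efforts": joint torques, N m; "position": TCP position; "eef_rot": TCP orientation; "ft_force": force on the tool from outside, world axes, zero at the start; "ft_torque": the same for the moment, N m; "opening": finger opening in mm; "finger_force": force on a finger pad.
Only numpy, scipy, OpenCV 4.12 (cv2) and the standard library are available. Lean on these libraries where they do the work, as an engineer would, in place of code of your own. Each camera call takes 0.05 s, during which the arm holds its last target. There are 200 camera calls.

## Working session

There is one attempt and no reset: what is moved stays moved. The work goes in short steps, Python scripts to look and compute and a tool call to move; the robot and the scene stay as the last step left them, time stands still between calls to the robot, and variables do not carry over. Pictures are saved under pics/ and viewed, at most 10 in all, crops included, and the job is handed in when it is done.

Besides the shell and the picture viewer there is one more tool, called after "Call:" as name(argument=value, ...), one argument or row to a line, values as JSON. jog_arm: Moves the arm, as the interface text tells. Its arguments: {"type":"object","properties":{"steps":{"type":"array"},"squeeze":{"type":"number"}},"required":["steps"]}

```bash
mkdir -p pics; cat > h.py <<'E'
import numpy as np, cv2
from cell import env, imaging
from scipy.spatial.transform import Rotation as R
def cam(n):
    d=imaging.get_image(n); d['R']=cv2.Rodrigues(np.array(d['rvec'],float))[0]; d['t']=np.array(d['tvec'],float).ravel(); return d
def ray(d,u,v):
    c=-d['R'].T@d['t']; r=d['R'].T@np.array([(u-d['cx'])/d['fx'],(v-d['cy'])/d['fy'],1]); return c,r
def plane(d,u,v,z):
    c,r=ray(d,u,v); return c+r*(z-c[2])/r[2]
def proj(d,P):
    p=d['R']@np.array(P,float)+d['t']; return d['fx']*p[0]/p[2]+d['cx'],d['fy']*p[1]/p[2]+d['cy']
def tri(obs):
    A=np.zeros((3,3));b=np.zeros(3)
    for d,u,v in obs:
        c,r=ray(d,u,v); r/=np.linalg.norm(r); M=np.eye(3)-np.outer(r,r); A+=M;b+=M@c
    return np.linalg.solve(A,b)
E
python3 - <<'E'
from h import *
import pickle
D={n:cam(n) for n in("scene","top","wrist")}
pickle.dump(D,open('d0.pkl','wb'))
for n in D: 
    print(n,-D[n]['R'].T@D[n]['t'],D[n]['fx'])
    cv2.imwrite(f'pics/{n}0.png',cv2.resize(D[n]['color'],(800,600)))
s=env.observe();print(s['time'],s['position'],s['eef_rot'],s['ft_force'],s['opening'])
E
```

```text
scene [ 885.72007905 -397.40015624  817.63948941] 403.7093757921834
top [ 411.01211499   18.44433981 1265.73605083] 453.5783258643496
wrist [108.08496636 645.21820886 383.05432344] 334.23136654581907
0.15 [178.09629217 624.53093565 228.78300207] [ 1.38441296e-01  9.90370186e-01 -9.40492752e-04 -1.34588893e-04] [ 0.33725227  0.10044814 -0.28270106] 93.00249953385973
```

View pics/top0.png

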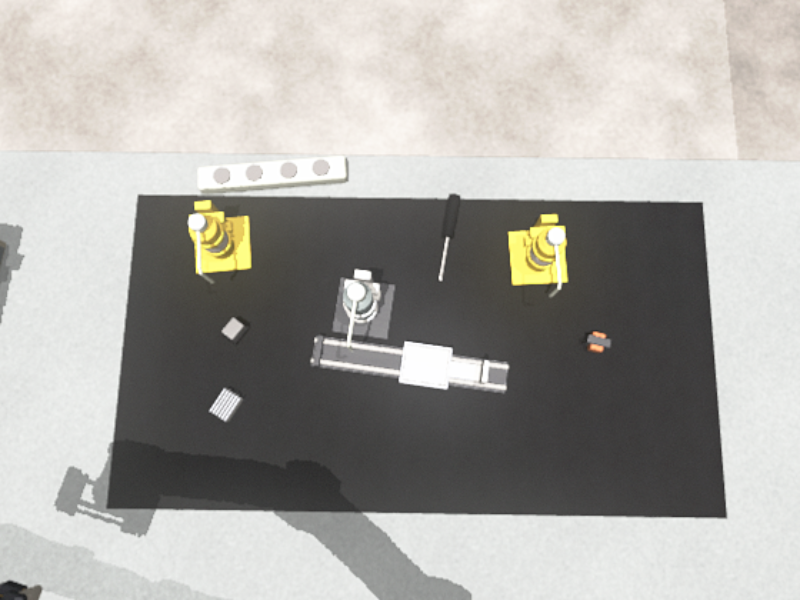

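View pics/scene0.png

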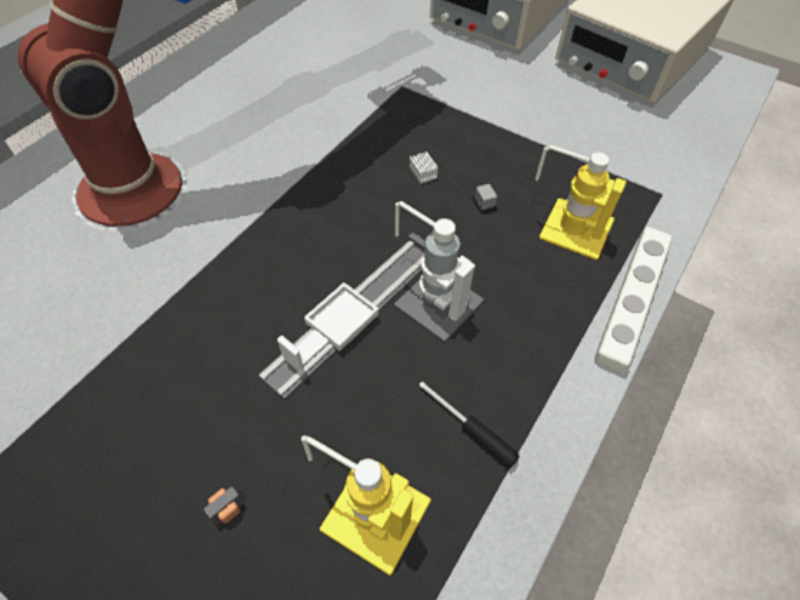

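The top view shows the heat sink at about (226,404), the relay at (235,329), the tray at (426,366), the push tab at (485,371) and the grey can's cap at (356,291). The scene view shows the same items, with the grey duster's cap at (445,231).

```bash
python3 - <<'E'
from h import *
import pickle
D=pickle.load(open('d0.pkl','rb'));t=D['top'];s=D['scene']
def blob(d,c,r,th,sat=None):
    g=cv2.cvtColor(d['color'],cv2.COLOR_BGR2GRAY); u,v=int(c[0]*.7),int(c[1]*.7)
    m=np.zeros_like(g); m[v-r:v+r,u-r:u+r]=(g[v-r:v+r,u-r:u+r]>th)*255
    cs,_=cv2.findContours(m,0,1); k=max(cs,key=cv2.contourArea); return k
def rect(k):
    r=cv2.minAreaRect(k); return r,cv2.boxPoints(r)
for nm,d,c,r,th,z in [("hs",t,(226,404),20,85,28),("hs_s",s,(424,167),17,85,28),("tray",t,(426,366),28,215,30),("relay",t,(235,329),13,70,34)]:
    k=blob(d,c,r,th); rr,b=rect(k); P=np.array([plane(d,*p,z) for p in b])
    print(nm,rr,P.mean(0).round(1),[(np.linalg.norm(P[i+1]-P[i]).round(1),np.degrees(np.arctan2(*(P[i+1]-P[i])[1::-1])).round(1)) for i in range(3)])
# cap: circle centroid both views
for c in [(356,291)]:
    k=blob(t,c,9,200);print('cap top',cv2.minEnclosingCircle(k))
k=blob(s,(445,229),9,200);print('cap scene',cv2.minEnclosingCircle(k))
im=np.hstack([cv2.resize(t['color'][195:280,215:365],None,fx=5,fy=5,interpolation=cv2.INTER_CUBIC)]);cv2.imwrite('pics/c1.png',im)
im=cv2.resize(s['color'][95:280,180:350],None,fx=3.2,fy=3.2,interpolation=cv2.INTER_CUBIC);cv2.imwrite('pics/c2.png',im)
E
```

```text
hs ((157.61537170410156, 283.076904296875), (16.086305618286133, 21.0786075592041), 33.6900634765625) [453.1 360.8  28. ] [(np.float64(55.2), np.float64(-30.8)), (np.float64(44.5), np.float64(-121.7)), (np.float64(55.0), np.float64(148.9))]
hs_s ((296.5000305175781, 116.50001525878906), (20.23857307434082, 18.34120750427246), 71.56504821777344) [459.8 353.3  28. ] [(np.float64(56.6), np.float64(60.1)), (np.float64(80.6), np.float64(-45.5)), (np.float64(54.2), np.float64(-120.9))]
tray ((297.6199951171875, 255.1599884033203), (57.84133529663086, 28.991378784179688), 8.130102157592773) [534.2 -16.   30. ] [(np.float64(79.2), np.float64(-6.9)), (np.float64(158.5), np.float64(-97.3)), (np.float64(79.0), np.float64(171.7))]
relay ((162.8536834716797, 230.1829376220703), (12.493901252746582, 14.211813926696777), 38.65980911254883) [596.5 354.7  34. ] [(np.float64(38.4), np.float64(-35.5)), (np.float64(35.4), np.float64(-127.1)), (np.float64(38.3), np.float64(144.2))]
cap top ((246.86363220214844, 202.86363220214844), 8.412266731262207)
cap scene ((309.5, 158.0), 8.077847480773926)
```

View pics/c1.png

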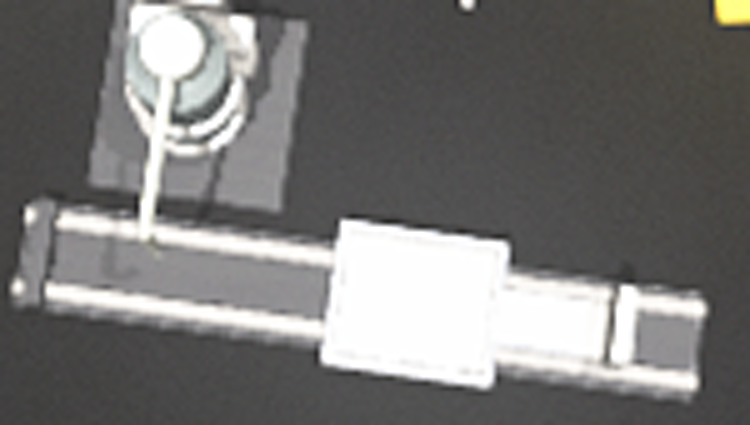

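View pics/c2.png

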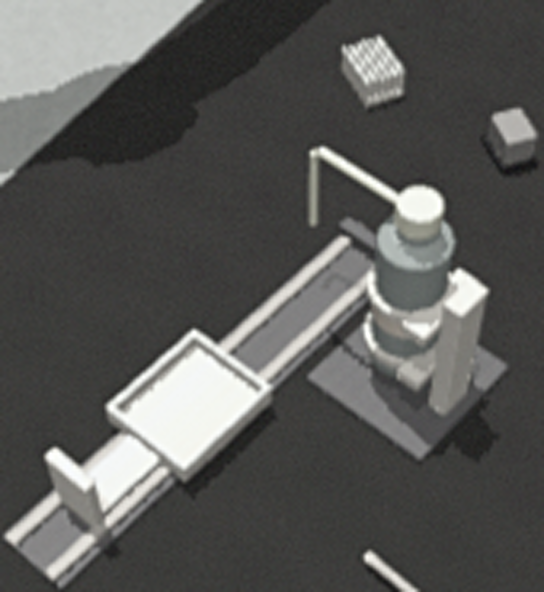

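Crop 1 (5× of the top view) shows the tray rim corners (342,220), (508,242), (492,387) and (322,365), the tab top at about (625,325) and the cap at (172,45). Crop 2 shows the cap top at (420,203).

```bash
python3 - <<'E'
from h import *
import pickle
D=pickle.load(open('d0.pkl','rb'));t=D['top'];s=D['scene']
T=lambda x,y,z:plane(t,215+x/5,195+y/5,z)
S=lambda x,y:(180+x/3.2,95+y/3.2)
c=np.array([T(*p,30) for p in[(342,220),(508,242),(492,387),(322,365)]])
ang=lambda v:np.degrees(np.arctan2(v[1],v[0])).round(1)
print('tray',c.mean(0),ang(c[0]-c[1]),ang(c[3]-c[2]),ang(c[0]-c[3]),ang(c[1]-c[2]),[np.linalg.norm(c[i]-c[i-1]).round(1) for i in range(4)])
e=[T(707,296,12),T(693,392,12),T(28,207,12),T(14,298,12)]
print('track',ang(e[2]-e[0]),ang(e[3]-e[1]),np.mean(e,0),np.linalg.norm(e[2]-e[0]))
print('tab',T(625,325,70), tri([(t,340,260),(s,*S(63,463))]))
print('cap',tri([(t,249.4,204),(s,*S(420,203))]))
print('foot',np.mean([T(*p,5) for p in [(128,0),(307,20),(280,210),(90,188)]],0))
print('tubeend',tri([(t,215+148/5,195+238/5),(s,*S(313,222))]))
E
```

```text
tray [532.69696336 -17.70668248  30.        ] 83.3 83.5 -6.9 -6.2 [np.float64(79.9), np.float64(91.7), np.float64(79.5), np.float64(92.8)]
track 83.4 83.0 [536.84591182  13.21337279  12.        ] 380.23721760130456
tab [ 518.88019457 -126.63611198   70.        ] [ 517.9260458  -126.36775307   76.19027035]
cap [640.24872689 106.69428229 193.22828729]
foot [646.05824239 104.01093064   5.        ]
tubeend [554.1899595  120.43846741 106.61525704]
```

Call:
jog_arm(
  steps=[
    [-33, -31, 0, 0, 0, 3, 100],
    [-33, -31, 0, 0, 0, 3, 100],
    [-33, -31, 0, 0, 0, 3, 100],
    [-33, -31, 0, 0, 0, 3, 100],
    [-33, -31, 0, 0, 0, 3, 100],
    [0, 0, 0, 0, 0, 0, 100],
    [0, 0, 0, 0, 0, 0, 100],
    [0, 0, 0, 0, 0, 0, 100],
  ],
)

```text
time: 0.82
position: [265.3, 437.2, 229.9]
eef_rot: [0.266, 0.964, 0.0, -0.0]
ft_force: [-0.2, -0.6, 0.1]
opening: 93.0
finger_force: 0.0
```

Call:
jog_arm(
  steps=[
    [-34, 5, 5, 0, 0, 0, 70],
    [-34, 5, 5, 0, 0, 0, 70],
    [-34, 5, 5, 0, 0, 0, 70],
    [-34, 5, 5, 0, 0, 0, 70],
    [-34, 5, 10, 0, 0, 0, 70],
    [-34, 5, 10, 0, 0, 0, 70],
    [0, 0, 0, 0, 0, 0, 70],
    [0, 0, 0, 0, 0, 0, 70],
  ],
)

```text
time: 1.48
position: [457.4, 357.4, 188.3]
eef_rot: [0.267, 0.964, -0.001, -0.0]
ft_force: [-0.4, 0.1, -0.0]
opening: 64.9
finger_force: 0.0
```

```bash
python3 - <<'E'
from h import *
import pickle
w=cam('wrist');pickle.dump(w,open('w1.pkl','wb'));cv2.imwrite('pics/w1.png',w['color'])
s=env.observe();print(s['position'],s['opening'],proj(w,[455,357,28]))
E
```

```text
[455.60653642 359.06320909 188.81196976] 65.53712496969081 (np.float64(272.26082522322497), np.float64(197.46899681614883))
```

View pics/w1.png

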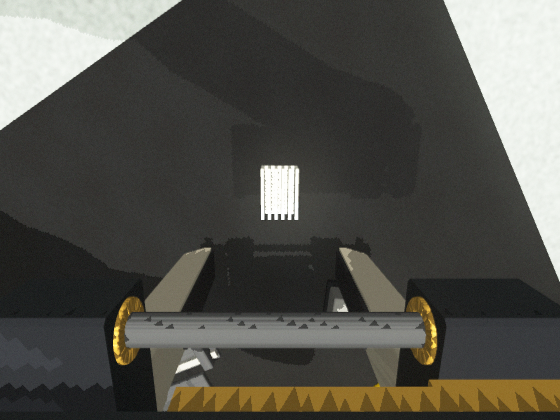

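The wrist view shows the heat sink squarely aligned, with its fin-top far edge at row 166 (columns 261–298) and its near bottom edge at row 220.

```bash
python3 - <<'E'
from h import *
import pickle
w=pickle.load(open('w1.pkl','rb'))
Rt=R.from_quat([.267,.964,0,0]).as_matrix(); tcp=np.array([455.6,359.06,188.8]); o=lambda p:(Rt.T@(p-tcp)).round(1)
for p in [(261,166,28),(298.5,166,28),(262,220,0),(298,220,0),(262,220,28),(298,213,28)]:
    P=plane(w,*p); print(p,P.round(1),o(P))
E
```

```text
(261, 166, 28) [423.6 363.6  28. ] [ 29.8 -12.6 160.8]
(298.5, 166, 28) [441.7 393.8  28. ] [ 29.8  22.7 160.8]
(262, 220, 0) [475.8 331.4   0. ] [-31.6 -13.3 188.8]
(298, 220, 0) [495.6 364.4   0. ] [-31.6  25.2 188.8]
(262, 220, 28) [469.2 336.6  28. ] [-23.2 -12.2 160.8]
(298, 213, 28) [481.2 370.5  28. ] [-16.1  23.  160.8]
```

Call:
jog_arm(
  steps=[
    [4.5, 5, 20, 0, 0, 0, 65],
    [0, 0, 30, 0, 0, 0, 65],
    [0, 0, 30, 0, 0, 0, 65],
    [0, 0, 30, 0, 0, 0, 65],
    [0, 0, 25, 0, 0, 0, 65],
    [0, 0, 20, 0, 0, 0, 65],
    [0, 0, 11, 0, 0, 0, 65],
    [0, 0, 0, 0, 0, 0, 65],
  ],
)

```text
time: 2.2
position: [451.8, 365.4, 21.5]
eef_rot: [0.265, 0.964, -0.001, -0.002]
ft_force: [0.7, -0.7, -0.4]
opening: 60.5
finger_force: 0.0
```

Call:
jog_arm(
  steps=[
    [0, 0, 0, 0, 0, 0, 10],
    [0, 0, 0, 0, 0, 0, 10],
    [0, 0, 0, 0, 0, 0, 10],
    [0, 0, 0, 0, 0, 0, 10],
    [0, 0, 0, 0, 0, 0, 10],
    [0, 0, 0, 0, 0, 0, 10],
    [0, 0, 0, 0, 0, 0, 10],
    [0, 0, 0, 0, 0, 0, 10],
  ],
  squeeze=15,
)

```text
time: 2.87
position: [455.3, 364.5, 24.9]
eef_rot: [0.267, 0.964, 0.001, 0.0]
ft_force: [-1.3, -1.3, 5.7]
opening: 35.7
finger_force: 15.0
```

Call:
jog_arm(
  steps=[
    [0, 0, -10, 0, 0, 0, 10],
    [0, 0, -30, 0, 0, -4, 10],
    [0, 0, -34, 0, 0, -4, 10],
    [0, 0, -34, 0, 0, -4, 10],
    [0, 0, -34, 0, 0, -4, 10],
    [0, 0, -34, 0, 0, -4, 10],
    [0, 0, -34, 0, 0, -4, 10],
    [0, 0, 0, 0, 0, 0, 10],
  ],
)

```text
time: 3.53
position: [457.9, 366.4, 241.6]
eef_rot: [0.06, 0.998, 0.005, 0.005]
ft_force: [0.3, 0.4, -0.3]
opening: 35.8
finger_force: 15.0
```

Call:
jog_arm(
  steps=[
    [-8, -24, 0, 0, 0, 0, 10],
    [-8, -24, 0, 0, 0, 0, 10],
    [-8, -24, 0, 0, 0, 0, 10],
    [-8, -24, 0, 0, 0, 0, 10],
    [-8, -24, 0, 0, 0, 0, 10],
    [-8, -24, 0, 0, 0, 0, 10],
    [-8, -24, 0, 0, 0, 0, 10],
    [-8, -24, 0, 0, 0, 0, 10],
  ],
)

```text
time: 4.2
position: [494.8, 164.2, 233.5]
eef_rot: [0.061, 0.998, -0.0, -0.0]
ft_force: [0.7, 0.5, -1.1]
opening: 35.6
finger_force: 15.0
```

Call:
jog_arm(
  steps=[
    [-8, -24, 0, 0, 0, 0, 10],
    [-8, -24, 0, 0, 0, 0, 10],
    [-8, -24, 0, 0, 0, 0, 10],
    [-8, -24, 0, 0, 0, 0, 10],
    [-8, -24, 0, 0, 0, 0, 10],
    [-8, -24, 0, 0, 0, 0, 10],
    [-8, -24, 0, 0, 0, 0, 10],
    [-2, -9, 0, 0, 0, 0, 10],
  ],
)

```text
time: 4.87
position: [531.4, -22.0, 233.5]
eef_rot: [0.064, 0.998, -0.002, -0.0]
ft_force: [-0.1, -1.0, -1.1]
opening: 35.7
finger_force: 15.0
```

Call:
jog_arm(
  steps=[
    [0, 0, 0, 0, 0, 0, 10],
    [0, 0, 20, 0, 0, 0, 10],
    [0, 0, 25, 0, 0, 0, 10],
    [0, 0, 25, 0, 0, 0, 10],
    [0, 0, 25, 0, 0, 0, 10],
    [0, 0, 25, 0, 0, 0, 10],
    [0, 0, 0, 0, 0, 0, 10],
    [0, 0, 0, 0, 0, 0, 10],
  ],
)

```text
time: 5.53
position: [530.4, -14.8, 113.0]
eef_rot: [0.059, 0.998, 0.001, -0.002]
ft_force: [0.4, 0.2, -0.2]
opening: 36.2
finger_force: 15.0
```

```bash
python3 - <<'E'
from h import *
import pickle
w=cam('wrist');t=cam('top');s=cam('scene')
pickle.dump((w,t,s),open('w2.pkl','wb'))
cv2.imwrite('pics/w2.png',np.vstack([np.hstack([w['color'],np.zeros((420,240,3),np.uint8)])[:420,:560]]))
st=env.observe();print(st['position'],st['eef_rot'],st['opening'],st['finger_force'],st['ft_force'],st['time'])
print([proj(w,p) for p in [(532.7,-17.7,18),(538.1,28.2,30),(527.3,-63.4,30)]])
E
```

```text
[532.66692389 -16.05635419 115.34452019] [5.98747118e-02 9.98204520e-01 3.42751239e-04 1.62410529e-03] 36.006331789476945 14.999405890703201 [ 0.08741091 -0.48975829 -0.36847419] 5.6833
[(np.float64(270.6151394726065), np.float64(221.59755980081007)), (np.float64(332.4632134693464), np.float64(226.1917712816263)), (np.float64(208.6723479189473), np.float64(226.24623952290014))]
```

View pics/w2.png

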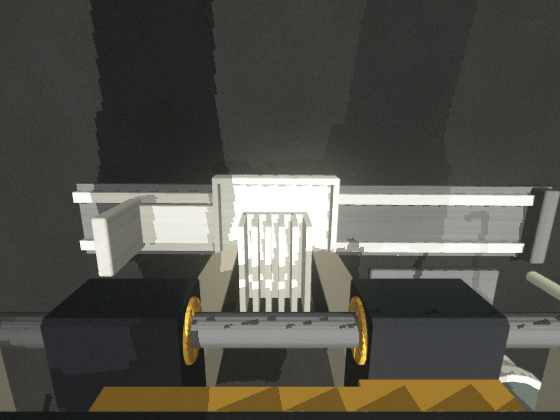

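The heat sink is held straight over the tray. The tray rim spans columns 214–338 and its far edge is at row 177.

```bash
python3 - <<'E'
from h import *
import pickle
w,t,s=pickle.load(open('w2.pkl','rb'))
Rt=R.from_quat([.0595,.998,0,0]).as_matrix(); tcp=np.array([532.7,-16.05,114.8]); o=lambda p:(Rt.T@(p-tcp)).round(1)
for p in [(214,177,30),(338,177,30),(239,217,123),(312,217,123)]: 
    P=plane(w,*p);print(P.round(1),o(P))
print(o(plane(w,104,272,70)), o(plane(w,141,198,70)))
E
```

```text
[491.3 -53.4  30. ] [ 36.7 -42.   84.8]
[501.7  34.8  30. ] [36.8 46.8 84.8]
[497.7 -26.7 123. ] [ 33.5 -14.7  -8.2]
[501.5   6.  123. ] [33.5 18.1 -8.2]
[ -18.6 -108.4   44.8] [ 30.2 -79.5  44.8]
```

Call:
jog_arm(
  steps=[
    [-7, 2, 10, 0, 0, 0, 10],
    [0, 0, 15, 0, 0, 0, 10],
    [0, 0, 15, 0, 0, 0, 10],
    [0, 0, 15, 0, 0, 0, 10],
    [0, 0, 10, 0, 0, 0, 10],
    [0, 0, 4, 0, 0, 0, 10],
    [0, 0, 1, 0, 0, 0, 10],
    [0, 0, 0, 0, 0, 0, 10],
  ],
)

```text
time: 6.35
position: [539.1, -15.7, 43.9]
eef_rot: [0.06, 0.998, 0.0, 0.0]
ft_force: [-0.4, -0.2, -1.2]
opening: 35.8
finger_force: 15.0
```

Call:
jog_arm(
  steps=[
    [0, 0, 0.5, 0, 0, 0, 10],
    [0, 0, 0.5, 0, 0, 0, 10],
    [0, 0, 0.5, 0, 0, 0, 10],
    [0, 0, 0, 0, 0, 0, 10],
    [0, 0, 0, 0, 0, 0, 10],
    [0, 0, 0, 0, 0, 0, 10],
    [0, 0, 0, 0, 0, 0, 10],
    [0, 0, 0, 0, 0, 0, 10],
  ],
)

```text
time: 7.02
position: [539.2, -15.8, 42.9]
eef_rot: [0.06, 0.998, 0.0, 0.001]
ft_force: [-1.0, -0.0, 4.9]
opening: 35.9
finger_force: 15.0
```

Call:
jog_arm(
  steps=[
    [0, 0, 0, 0, 0, 0, 46],
    [0, 0, 0, 0, 0, 0, 46],
    [0, 0, 0, 0, 0, 0, 46],
    [0, 0, 0, 0, 0, 0, 46],
    [0, 0, -3, 0, 0, 0, 46],
    [0, 0, -10, 0, 0, 0, 46],
    [0, 0, -15, 0, 0, 0, 46],
    [0, 0, -20, 0, 0, 0, 46],
  ],
)

```text
time: 7.68
position: [537.8, -15.7, 90.3]
eef_rot: [0.06, 0.998, -0.0, -0.001]
ft_force: [0.1, 0.2, -0.9]
opening: 42.9
finger_force: 0.0
```

Call:
jog_arm(
  steps=[
    [0, 0, -20, 0, 0, 0, 46],
    [0, 0, -20, 0, 0, 0, 0],
    [0, 0, -20, 0, 0, 0, 0],
    [0, -20, 0, 0, 0, 0, 0],
    [0, -20, 0, 0, 0, 0, 0],
    [0, -20, 0, 0, 0, 0, 0],
    [0, -20, 0, 0, 0, 0, 0],
    [0, 0, 0, 0, 0, 0, 0],
  ],
)

```text
time: 8.35
position: [528.1, -100.9, 151.1]
eef_rot: [0.064, 0.998, -0.002, 0.0]
ft_force: [-0.6, 0.0, -0.5]
opening: 2.2
finger_force: 0.0
```

```bash
python3 - <<'E'
from h import *
import pickle
w=cam('wrist');t=cam('top');s=cam('scene')
pickle.dump((w,t,s),open('w3.pkl','wb'))
a=cv2.resize(w['color'],(560,420));b=cv2.resize(t['color'][195:295,215:365],(240,160));c=cv2.resize(s['color'][175:275,180:270],(240,266))
im=np.zeros((426,800,3),np.uint8);im[:420,:560]=a;im[:160,560:]=b;im[160:426,560:]=c;cv2.imwrite('pics/w3.png',im)
st=env.observe();print(st['position'],st['eef_rot'],st['opening'],st['finger_force'],st['ft_force'],st['time'])
E
```

```text
[529.19005753 -94.25640567 150.65443727] [6.01086772e-02 9.98191686e-01 4.57478591e-04 3.07714738e-04] 0.7534727953581173 0.0 [0.12880163 0.17131065 0.57202392] 8.5
```

View pics/w3.png

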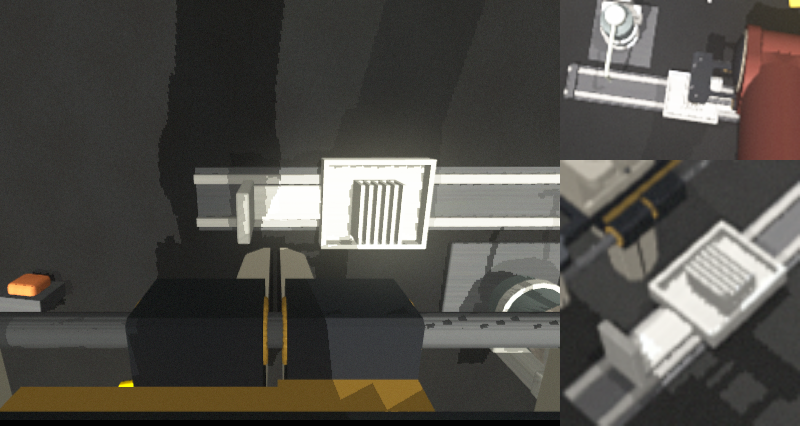

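The heat sink sits flat and square inside the tray (columns 350–403 within the rim 322–435). The tab is at column 245. Next I go behind the tab and push.

Call:
jog_arm(
  steps=[
    [1, -22, 0, 0, 0, 0, 0],
    [1, -22, 0, 0, 0, 0, 0],
    [0, -22, 0, 0, 0, 0, 0],
    [0, 0, 20, 0, 0, 0, 0],
    [0, 0, 25, 0, 0, 0, 0],
    [0, 0, 25, 0, 0, 0, 0],
    [0, 0, 25, 0, 0, 0, 0],
    [0, 0, 0, 0, 0, 0, 0],
  ],
)

```text
time: 9.17
position: [516.5, -157.4, 51.3]
eef_rot: [0.059, 0.998, 0.002, -0.004]
ft_force: [-0.4, -0.6, -0.9]
opening: 0.3
finger_force: 0.0
```

Call:
jog_arm(
  steps=[
    [0, 3, 0, 0, 0, 0, 0],
    [0, 3, 0, 0, 0, 0, 0],
    [0, 3, 0, 0, 0, 0, 0],
    [0, 3, 0, 0, 0, 0, 0],
    [0, 3, 0, 0, 0, 0, 0],
    [0, 3, 0, 0, 0, 0, 0],
    [0, 3, 0, 0, 0, 0, 0],
    [0, 3, 0, 0, 0, 0, 0],
  ],
)

```text
time: 9.83
position: [522.5, -137.2, 55.7]
eef_rot: [0.061, 0.998, -0.001, 0.001]
ft_force: [-0.4, -1.5, 1.8]
opening: 0.1
finger_force: 0.9
```

Call:
jog_arm(
  steps=[
    [0, 5, 0, 0, 0, 0, 0],
    [0, 5, 0, 0, 0, 0, 0],
    [0, 5, 0, 0, 0, 0, 0],
    [0, 5, 0, 0, 0, 0, 0],
    [0, 5, 0, 0, 0, 0, 0],
    [0, 5, 0, 0, 0, 0, 0],
    [0, 5, 0, 0, 0, 0, 0],
    [0, 5, 0, 0, 0, 0, 0],
  ],
)

```text
time: 10.5
position: [526.9, -96.4, 55.1]
eef_rot: [0.06, 0.998, -0.0, 0.0]
ft_force: [1.0, -2.6, 0.0]
opening: 0.4
finger_force: 0.9
```

Call:
jog_arm(
  steps=[
    [0, 5, 0, 0, 0, 0, 0],
    [0, 5, 0, 0, 0, 0, 0],
    [0, 5, 0, 0, 0, 0, 0],
    [0, 5, 0, 0, 0, 0, 0],
    [0, 5, 0, 0, 0, 0, 0],
    [0, 5, 0, 0, 0, 0, 0],
    [0, 5, 0, 0, 0, 0, 0],
    [0, 5, 0, 0, 0, 0, 0],
  ],
)

```text
time: 11.17
position: [531.6, -56.8, 55.1]
eef_rot: [0.06, 0.998, -0.0, -0.0]
ft_force: [0.9, -1.6, -0.5]
opening: 0.5
finger_force: 0.9
```

Call:
jog_arm(
  steps=[
    [0, 4, 0, 0, 0, 0, 0],
    [0, 4, 0, 0, 0, 0, 0],
    [0, 4, 0, 0, 0, 0, 0],
    [0, 4, 0, 0, 0, 0, 0],
    [0, 4, 0, 0, 0, 0, 0],
    [0, 3, 0, 0, 0, 0, 0],
    [0, 2, 0, 0, 0, 0, 0],
    [0, 1, 0, 0, 0, 0, 0],
  ],
)

```text
time: 11.83
position: [534.6, -30.9, 55.1]
eef_rot: [0.06, 0.998, 0.0, -0.0]
ft_force: [1.5, -2.1, 0.6]
opening: 0.1
finger_force: 0.8
```

Call:
jog_arm(
  steps=[
    [0, 1, 0, 0, 0, 0, 0],
    [0, 1, 0, 0, 0, 0, 0],
    [0, 1, 0, 0, 0, 0, 0],
    [0, 1, 0, 0, 0, 0, 0],
    [0, 1, 0, 0, 0, 0, 0],
    [0, 1, 0, 0, 0, 0, 0],
    [0, 1, 0, 0, 0, 0, 0],
    [0, 1, 0, 0, 0, 0, 0],
  ],
)

```text
time: 12.5
position: [535.6, -23.4, 55.1]
eef_rot: [0.06, 0.998, -0.0, -0.0]
ft_force: [2.1, -1.8, 0.1]
opening: 0.5
finger_force: 0.8
```

Call:
jog_arm(
  steps=[
    [0, 1, 0, 0, 0, 0, 0],
    [0, 1, 0, 0, 0, 0, 0],
    [0, 1, 0, 0, 0, 0, 0],
    [0, 1, 0, 0, 0, 0, 0],
    [0, 1, 0, 0, 0, 0, 0],
    [0, 1, 0, 0, 0, 0, 0],
    [0, 0, 0, 0, 0, 0, 0],
    [0, 0, 0, 0, 0, 0, 0],
  ],
)

```text
time: 13.17
position: [536.3, -17.1, 55.1]
eef_rot: [0.06, 0.998, 0.0, -0.0]
ft_force: [0.9, -1.3, -0.6]
opening: 0.1
finger_force: 0.4
```

Call:
jog_arm(
  steps=[
    [0, 1, 0, 0, 0, 0, 0],
    [0, 1, 0, 0, 0, 0, 0],
    [0, 1, 0, 0, 0, 0, 0],
    [0, 1, 0, 0, 0, 0, 0],
    [0, 0, 0, 0, 0, 0, 0],
    [0, 0, 0, 0, 0, 0, 0],
    [0, 0, 0, 0, 0, 0, 0],
    [0, 0, 0, 0, 0, 0, 0],
  ],
)

```text
time: 13.83
position: [536.8, -13.2, 55.1]
eef_rot: [0.06, 0.998, 0.0, -0.0]
ft_force: [0.5, 0.1, 0.4]
opening: 0.7
finger_force: 0.3
```

Call:
jog_arm(
  steps=[
    [0, 1, 0, 0, 0, 0, 0],
    [0, 1, 0, 0, 0, 0, 0],
    [0, 1, 0, 0, 0, 0, 0],
    [0, 0, 0, 0, 0, 0, 0],
    [0, 0, 0, 0, 0, 0, 0],
    [0, 0, 0, 0, 0, 0, 0],
    [0, 0, 0, 0, 0, 0, 0],
    [0, 0, 0, 0, 0, 0, 0],
  ],
)

```text
time: 14.5
position: [537.2, -10.4, 55.2]
eef_rot: [0.06, 0.998, 0.0, -0.0]
ft_force: [0.4, -1.2, 0.5]
opening: 0.5
finger_force: 0.4
```

```bash
python3 - <<'E'
from h import *
import pickle
w=cam('wrist');s=cam('scene')
pickle.dump((w,s),open('w4.pkl','wb'))
im=np.zeros((420,800,3),np.uint8);im[:,:560]=w['color'];im[:400,560:]=cv2.resize(s['color'][115:265,215:305],(240,400));cv2.imwrite('pics/w4.png',im)
st=env.observe();print(st['position'],st['ft_force'],st['time'])
E
```

```text
[537.17148436 -10.36077473  55.11545648] [-0.55119494 -0.77262407  0.13745589] 14.6
```

View pics/w4.png

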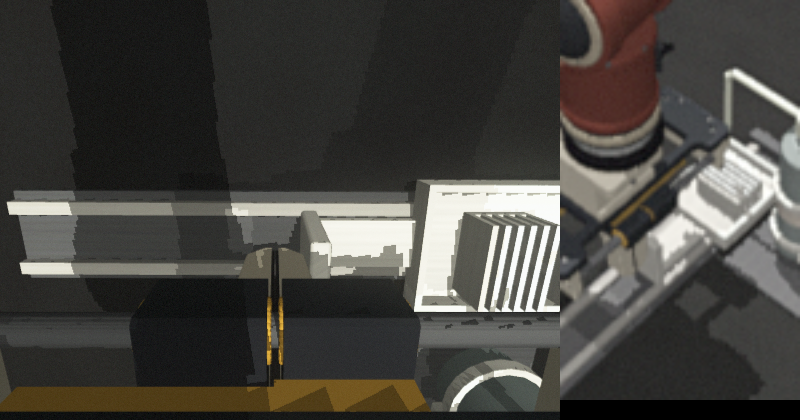

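The tab is touching the finger's back at about column 303 and the heat sink is still in the tray. There is no end-stop force yet, so I keep pushing.

Call:
jog_arm(
  steps=[
    [0, 1, 0, 0, 0, 0, 0],
    [0, 1, 0, 0, 0, 0, 0],
    [0, 1, 0, 0, 0, 0, 0],
    [0, 1, 0, 0, 0, 0, 0],
    [0, 0, 0, 0, 0, 0, 0],
    [0, 0, 0, 0, 0, 0, 0],
    [0, 0, 0, 0, 0, 0, 0],
    [0, 0, 0, 0, 0, 0, 0],
  ],
)

```text
time: 15.27
position: [537.3, -9.6, 55.2]
eef_rot: [0.062, 0.998, -0.002, -0.0]
ft_force: [-0.6, -5.3, 1.6]
opening: 0.5
finger_force: 3.2
```

Call:
jog_arm(
  steps=[
    [0, 1, 0, 0, 0, 0, 0],
    [0, 1, 0, 0, 0, 0, 0],
    [0, 1, 0, 0, 0, 0, 0],
    [0, 1, 0, 0, 0, 0, 0],
    [0, 0, 0, 0, 0, 0, 0],
    [0, 0, 0, 0, 0, 0, 0],
    [0, 0, 0, 0, 0, 0, 0],
    [0, 0, 0, 0, 0, 0, 0],
  ],
)

```text
time: 15.93
position: [537.2, -9.5, 55.3]
eef_rot: [0.063, 0.998, -0.004, -0.001]
ft_force: [-1.9, -11.3, 2.8]
opening: 0.4
finger_force: 6.0
```

The end stop is felt: position holds while the force rises to 11 N. Now I back off, rise and look at the cap.

Call:
jog_arm(
  steps=[
    [0, -8, 0, 0, 0, 0, 0],
    [0, -16, 0, 0, 0, 0, 0],
    [0, -20, 0, 0, 0, 0, 0],
    [0, 0, -40, 0, 0, 0, 0],
    [0, 0, -40, 0, 0, 0, 0],
    [0, 0, -40, 0, 0, 0, 0],
    [0, 0, -40, 0, 0, 0, 0],
    [0, 0, -40, 0, 0, 0, 0],
  ],
)

```text
time: 16.6
position: [532.6, -44.8, 257.2]
eef_rot: [0.059, 0.998, 0.001, 0.0]
ft_force: [1.1, 0.9, -0.6]
opening: 0.6
finger_force: 0.0
```

Call:
jog_arm(
  steps=[
    [-12, 14, -10, 0, 0, 0, 0],
    [-12, 14, 0, 0, 0, 0, 0],
    [-12, 14, 0, 0, 0, 0, 0],
    [-12, 14, 0, 0, 0, 0, 0],
    [-12, 14, 0, 0, 0, 0, 0],
    [-12, 14, 0, 0, 0, 0, 0],
    [0, 0, 0, 0, 0, 0, 0],
    [0, 0, 0, 0, 0, 0, 0],
  ],
)

```text
time: 17.27
position: [614.3, 30.3, 264.5]
eef_rot: [0.059, 0.998, 0.001, -0.001]
ft_force: [-0.2, -0.2, 0.4]
opening: 0.7
finger_force: 0.0
```

```bash
python3 - <<'E'
from h import *
import pickle
w=cam('wrist');s=cam('scene')
pickle.dump((w,s),open('w5.pkl','wb'))
im=np.zeros((420,800,3),np.uint8);im[:,:560]=w['color'];im[:400,560:]=cv2.resize(s['color'][115:265,240:330],(240,400));cv2.imwrite('pics/w5.png',im)
st=env.observe();print(st['position'],st['eef_rot'],st['ft_force'],st['time'],proj(w,[640,107,193]))
E
```

```text
[613.74132437  27.9104272  264.96373015] [ 6.04980044e-02  9.98168143e-01 -1.94638786e-04 -5.58240112e-04] [-0.87267565 -0.50041528  0.07470933] 17.3667 (np.float64(383.3684300407834), np.float64(249.22024753887757))
```

View pics/w5.png

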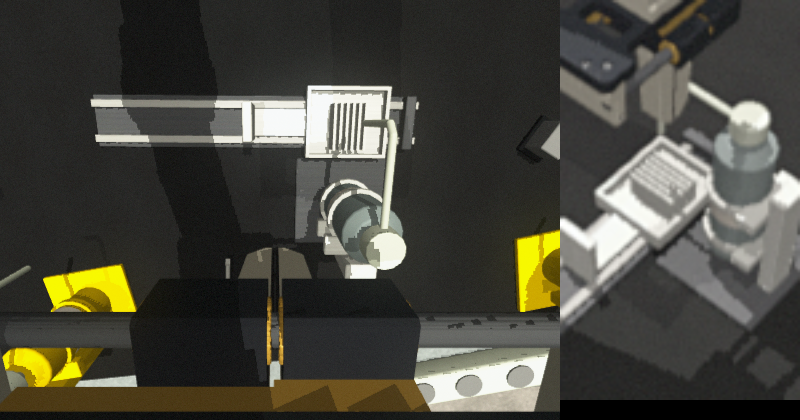

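The wrist view shows the cap top at (384,250), against a predicted (383,249), so the position is confirmed. The tray is home with the heat sink under the tube.

Call:
jog_arm(
  steps=[
    [-3, 16, 0, 0, 0, 0, 0],
    [-4, 18, 0, 0, 0, 0, 0],
    [-4, 18, 0, 0, 0, 0, 0],
    [-4, 18, 0, 0, 0, 0, 0],
    [-2, 12, 10, 0, 0, 0, 0],
    [0, 0, 15, 0, 0, 0, 0],
    [0, 0, 15, 0, 0, 0, 0],
    [0, 0, 2, 0, 0, 0, 0],
  ],
)

```text
time: 18.03
position: [639.1, 108.0, 219.5]
eef_rot: [0.06, 0.998, -0.001, -0.003]
ft_force: [-0.9, -0.0, -0.4]
opening: 0.4
finger_force: 0.0
```

Call:
jog_arm(
  steps=[
    [0, 0, 0, 0, 0, 0, 0],
    [0, 0, 0, 0, 0, 0, 0],
    [0, 0, 1.2, 0, 0, 0, 0],
    [0, 0, 1.2, 0, 0, 0, 0],
    [0, 0, 1.2, 0, 0, 0, 0],
    [0, 0, 1.2, 0, 0, 0, 0],
    [0, 0, 1.2, 0, 0, 0, 0],
    [0, 0, 0, 0, 0, 0, 0],
  ],
)

```text
time: 18.7
position: [641.1, 107.7, 216.9]
eef_rot: [0.06, 0.998, -0.0, -0.0]
ft_force: [0.3, -0.7, -0.3]
opening: 0.4
finger_force: 0.0
```

Call:
jog_arm(
  steps=[
    [0, 0, 1.2, 0, 0, 0, 0],
    [0, 0, 1.2, 0, 0, 0, 0],
    [0, 0, 1.2, 0, 0, 0, 0],
    [0, 0, 1.2, 0, 0, 0, 0],
    [0, 0, 1.2, 0, 0, 0, 0],
    [0, 0, 0, 0, 0, 0, 0],
    [0, 0, 0, 0, 0, 0, 0],
    [0, 0, 0, 0, 0, 0, 0],
  ],
)

```text
time: 19.37
position: [641.3, 107.8, 211.2]
eef_rot: [0.06, 0.998, -0.0, -0.0]
ft_force: [-1.4, -0.7, -0.2]
opening: 0.3
finger_force: 0.0
```

Tips are at about 200; continuing slowly.

Call:
jog_arm(
  steps=[
    [0, 0, 1.2, 0, 0, 0, 0],
    [0, 0, 1.2, 0, 0, 0, 0],
    [0, 0, 1.2, 0, 0, 0, 0],
    [0, 0, 1.2, 0, 0, 0, 0],
    [0, 0, 0, 0, 0, 0, 0],
    [0, 0, 0, 0, 0, 0, 0],
    [0, 0, 0, 0, 0, 0, 0],
    [0, 0, 0, 0, 0, 0, 0],
  ],
)

```text
time: 20.03
position: [641.3, 107.8, 206.4]
eef_rot: [0.06, 0.998, -0.0, 0.0]
ft_force: [0.3, 0.7, 0.5]
opening: 0.3
finger_force: 0.0
```

Call:
jog_arm(
  steps=[
    [0, 0, 1.2, 0, 0, 0, 0],
    [0, 0, 1.2, 0, 0, 0, 0],
    [0, 0, 1.2, 0, 0, 0, 0],
    [0, 0, 1.2, 0, 0, 0, 0],
    [0, 0, 0, 0, 0, 0, 0],
    [0, 0, 0, 0, 0, 0, 0],
    [0, 0, 0, 0, 0, 0, 0],
    [0, 0, 0, 0, 0, 0, 0],
  ],
)

```text
time: 20.7
position: [641.4, 107.8, 202.8]
eef_rot: [0.06, 0.998, 0.0, 0.0]
ft_force: [-1.3, -0.2, 5.4]
opening: 0.3
finger_force: 2.8
```

Call:
jog_arm(
  steps=[
    [0, 0, 1.2, 0, 0, 0, 0],
    [0, 0, 1.2, 0, 0, 0, 0],
    [0, 0, 1.2, 0, 0, 0, 0],
    [0, 0, 1.2, 0, 0, 0, 0],
    [0, 0, 1.2, 0, 0, 0, 0],
    [0, 0, 0, 0, 0, 0, 0],
    [0, 0, 0, 0, 0, 0, 0],
    [0, 0, 0, 0, 0, 0, 0],
  ],
)

```text
time: 21.37
position: [641.4, 107.8, 197.9]
eef_rot: [0.06, 0.998, 0.0, 0.001]
ft_force: [-2.9, -0.7, 9.3]
opening: 0.4
finger_force: 4.6
```

Call:
jog_arm(
  steps=[
    [0, 0, 1.2, 0, 0, 0, 0],
    [0, 0, 1.2, 0, 0, 0, 0],
    [0, 0, 1.2, 0, 0, 0, 0],
    [0, 0, 0, 0, 0, 0, 0],
    [0, 0, 0, 0, 0, 0, 0],
    [0, 0, 0, 0, 0, 0, 0],
    [0, 0, 0, 0, 0, 0, 0],
    [0, 0, 0, 0, 0, 0, 0],
  ],
)

```text
time: 22.03
position: [641.5, 107.8, 195.7]
eef_rot: [0.06, 0.998, 0.0, 0.001]
ft_force: [-5.6, -1.0, 14.3]
opening: 0.6
finger_force: 7.2
```

Call:
jog_arm(
  steps=[
    [0, 0, 1, 0, 0, 0, 0],
    [0, 0, 1, 0, 0, 0, 0],
    [0, 0, 0, 0, 0, 0, 0],
    [0, 0, 0, 0, 0, 0, 0],
    [0, 0, 0, 0, 0, 0, 0],
    [0, 0, 0, 0, 0, 0, 0],
    [0, 0, 0, 0, 0, 0, 0],
    [0, 0, 0, 0, 0, 0, 0],
  ],
)

```text
time: 22.7
position: [641.5, 107.8, 195.7]
eef_rot: [0.06, 0.998, 0.0, 0.002]
ft_force: [-8.1, -0.9, 20.5]
opening: 0.7
finger_force: 10.7
```

The cap is on its hard stop: z holds at 195.7 while the force rises to 20 N. Now I release slowly.

Call:
jog_arm(
  steps=[
    [0, 0, -1.2, 0, 0, 0, 0],
    [0, 0, -1.2, 0, 0, 0, 0],
    [0, 0, -1.2, 0, 0, 0, 0],
    [0, 0, -1.2, 0, 0, 0, 0],
    [0, 0, -1.2, 0, 0, 0, 0],
    [0, 0, -1.2, 0, 0, 0, 0],
    [0, 0, -1.2, 0, 0, 0, 0],
    [0, 0, -1.2, 0, 0, 0, 0],
  ],
)

```text
time: 23.37
position: [641.4, 107.8, 201.4]
eef_rot: [0.06, 0.998, 0.0, 0.001]
ft_force: [-1.4, -0.8, 6.9]
opening: 0.4
finger_force: 3.1
```

Call:
jog_arm(
  steps=[
    [0, 0, -2, 0, 0, 0, 0],
    [0, 0, -2, 0, 0, 0, 0],
    [0, 0, -3, 0, 0, 0, 0],
    [0, 0, -5, 0, 0, 0, 0],
    [0, 0, -10, 0, 0, 0, 0],
    [0, 0, -20, 0, 0, 0, 0],
    [0, 0, -20, 0, 0, 0, 0],
    [0, 0, 0, 0, 0, 0, 0],
  ],
)

```text
time: 24.03
position: [643.8, 108.1, 266.6]
eef_rot: [0.06, 0.998, 0.001, 0.004]
ft_force: [0.6, 0.5, 1.4]
opening: 0.4
finger_force: 0.0
```

Call:
jog_arm(
  steps=[
    [15, -15, 0, 0, 0, 0, 0],
    [20, -20, 0, 0, 0, 0, 0],
    [20, -20, 0, 0, 0, 0, 0],
    [20, -20, 0, 0, 0, 0, 0],
    [0, -20, 0, 0, 0, 0, 0],
    [0, 0, 0, 0, 0, 0, 0],
    [0, 0, 0, 0, 0, 0, 0],
    [0, 0, 0, 0, 0, 0, 0],
  ],
)

```text
time: 24.7
position: [555.9, 23.9, 261.5]
eef_rot: [0.06, 0.998, 0.001, 0.0]
ft_force: [0.0, 0.6, 0.3]
opening: 0.6
finger_force: 0.0
```

```bash
python3 - <<'E'
from h import *
w=cam('wrist');s=cam('scene')
im=np.zeros((420,800,3),np.uint8);im[:,:560]=w['color'];im[:400,560:]=cv2.resize(s['color'][115:265,240:330],(240,400));cv2.imwrite('pics/w6.png',im)
st=env.observe();print(st['position'],st['ft_force'],st['time'])
E
```

```text
[555.90769723  24.37371776 261.29651859] [ 0.61166201  0.08491909 -0.49996727] 24.8
```

View pics/w6.png

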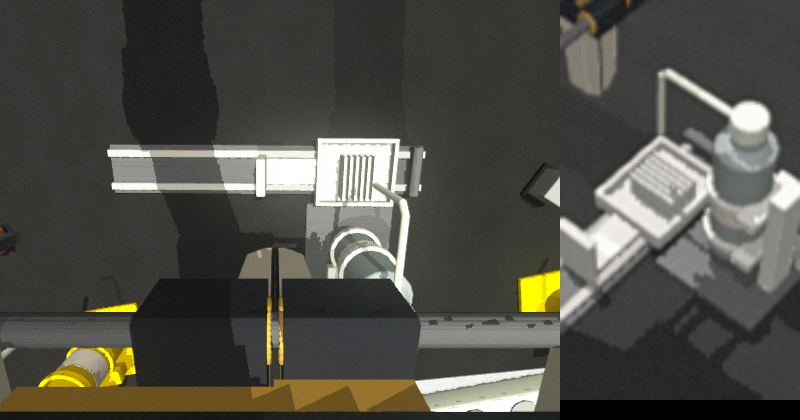

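The heat sink (columns 337–375) is flat in the tray under the tube, the tray is home, the cap is up again and the robot is clear.

```bash
python3 -c "
from cell import env
print(env.finish_job())"
```

```text
the job is handed in; nothing more can be done
None
```

The job is handed in but returned no verdict: the heat sink is flat in the tray at the end stop, the cap was pressed to its hard stop at about 20 N and sprang back, and the transformer, relay and screwdriver were never touched.

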